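# Trace the bone model's condyle with the navigation pointer

### The job

Take the navigation pointer out of its stand and trace the marked condyle of the bone model in the vise: bring the ball tip down gently on the blue dot, draw it along the pencil line over the curve to the red dot in one unbroken stroke, always in contact and pressing with only a few newtons, and lift it away there. Then put the pointer back upright and fully home in its stand, let go of it, and leave the other things on the table where they are.

Things in the scene. Friction and masses are not known exactly. Their poses are not given: they have to be found in the camera images.
- pointer: Navigation pointer, 120 g, upright in its stand. Origin: centre of the underside of its steel collar (26 mm across, 6 mm thick), which rests on the stand; z runs up the handle. Below the collar a 10 mm shank, tapering from 35 mm down, ends in a ball tip. A flat frame with four grey marker balls stands out to +x, 12 to 110 mm from the axis, 12 mm below to 66 mm above the origin, 13 mm thick.
- grip (a point): Where to grip the pointer: on the axis of its black flat-sided handle, 38 mm above the pointer's origin. The handle is 18 mm wide along the pointer's y (close the fingers across this) and 24 mm along x, and runs from 6 to 68 mm above the origin.
- tip (a point): Centre of the pointer's steel ball tip (ball radius 3 mm), on its axis 58 mm below the pointer's origin.
- stand: White pointer stand, fixed to the table: a 56 x 56 mm block 65 mm high on a 90 x 92 mm foot 12 mm high. Origin: centre of its underside, z up.
- stand_hole (a point): Centre of the mouth of the stand's upright hole, in its top face 65 mm above the table. The hole is 14 mm across and goes right through. With the pointer fully home its origin lies at this point.
- vise: Bone vise fixed to the table: base 150 mm (x) by 110 mm (y), screw and bar reaching to 103 mm on -x. Origin: centre of the base's underside, z up. It holds a cream femur model, two condyles up, rounded runners with crests at x = +21 and -21 mm. The one at +x is marked: a dark pencil line along its crest from a blue dot at the front (-y) over the top to a red dot at the back (+y).
- condyle (a point): Nominal centre of the marked condyle's outline, a point of the vise (x +21, y 0, z 110 mm; its axes). Seen along x the outline is a circle of radius 36 mm about it, with the dots 42 degrees before and after the top. The model was put in by hand and is NOT measured: the real circle and dots lie up to 8 mm higher or lower and up to 4 mm to -y or +y of this; x is true.
- jaws (a point): Middle of the vise's jaws, level with their tops, 66 mm above the table. Their rubber lining lets the bone model sink about 1 mm for each 7 N pressed down on it and hardly move sideways. The condyle is rounded across with radius 14 mm; ball and bone are smooth (friction 0.2 to 0.3). Keep the pointer's push on the bone well under 10 N at all times.
- tub: Clear plastic tub 130 x 200 x 60 mm with an egg in a rubber ring, to be left alone. Origin: centre of the underside.
- driver: Dark red pistol-shaped needle driver lying on its side, about 130 x 130 x 48 mm, to be left alone. Origin: on the table below the barrel where the handle joins it.
- red_cap: Red plastic cap 28 mm across, 24 mm high, to be left alone. Origin: centre of the underside.
- needle_hub: Pink and yellow needle hub 34 mm across its wings and 34 mm high, to be left alone. Origin: centre of the underside.
- foam_block: Tan foam block 75 x 45 x 28 mm, to be left alone. Origin: centre of the underside.
- syringe: Empty white syringe lying along its y, 122 mm long, 34 mm wide at the flange and 26 mm high, to be left alone. Origin: on the table under its middle.
- tape_roll: White tape roll 72 mm across, 24 mm high, to be left alone. Origin: centre of the underside.
Mind the look-alikes: they are no part of the job. Of the things that look like the pointer, the middle-sized one is meant.

How it is judged:
On the way, in this order (a step that is already met when the one before it is completed fails the run):
1. the ball tip rests on the front of the marked condyle, at the blue dot (contact force between pointer and vise above 0.3 N and x of tip in the frame of vise between 0.012 and 0.03 m and y of tip in the frame of vise between -0.034 and -0.019 m and z of tip in the frame of vise between 0.117 and 0.162 m), for 0.2 s.
2. in contact on the rise of the curve (contact force between pointer and vise above 0.3 N and x of tip in the frame of vise between 0.012 and 0.03 m and y of tip in the frame of vise between -0.015 and -0.007 m and z of tip in the frame of vise between 0.117 and 0.162 m), for 0.04 s.
3. in contact at the crest (contact force between pointer and vise above 0.3 N and x of tip in the frame of vise between 0.012 and 0.03 m and y of tip in the frame of vise between -0.004 and 0.004 m and z of tip in the frame of vise between 0.117 and 0.162 m), for 0.04 s.
4. in contact beyond the crest (contact force between pointer and vise above 0.3 N and x of tip in the frame of vise between 0.012 and 0.03 m and y of tip in the frame of vise between 0.007 and 0.015 m and z of tip in the frame of vise between 0.117 and 0.162 m), for 0.04 s.
5. in contact at the back of the condyle, at the red dot (contact force between pointer and vise above 0.3 N and x of tip in the frame of vise between 0.012 and 0.03 m and y of tip in the frame of vise between 0.019 and 0.034 m and z of tip in the frame of vise between 0.117 and 0.162 m), for 0.1 s.
At the end, for the whole second after the job is handed in: The pointer stands in the hole of its stand, collar down on the block (its origin within 5 mm of the hole's mouth, within 6 degrees of upright), at rest and released (distance between pointer and stand_hole below 0.005 m and angle between pointer's own z axis and vertical below 0.1 rad and linear speed of pointer below 0.02 m/s and contact force between the fingers and pointer below 0.05 N); the robot touches nothing.
It fails at once if the pointer presses on the bone model or vise with more than 10 N (contact force between pointer and vise above 10 N).
It fails at once if the tip is low over the middle of the marked line without touching it: lifted off in mid-stroke, or not brought down at an end (x of tip in the frame of vise between 0.009 and 0.033 m and y of tip in the frame of vise between -0.017 and 0.017 m and z of tip in the frame of vise between 0.1 and 0.17 m and contact force between pointer and vise below 0.02 N).
It fails at once if another thing on the table is shifted by more than 20 mm (distance of any of tub, driver, red_cap, needle_hub, foam_block, syringe, tape_roll from where it was at the start of the episode above 0.02 m).
It also fails if it takes over 72 s, if anything falls off the work surface, if the arm or the gripper's body presses on something with over 40 N, if the wrist force passes 120 N, or if a joint passes its speed limit or range.

### The arm

A 6-joint arm with a two-finger parallel gripper is mounted at the origin on the work surface. World frame = base frame: x ahead of the robot, y to its left, z up, the work surface at z = 0. Lengths are in m, angles in rad, forces in N, time in s.
With the tool pointing down it reaches from about 0.35 to 0.975 m from the base axis. Payload 7.1 kg.
Tool frame: the origin (TCP) lies midway between the tips of the shut fingers; the grasp point (between the pads) lies 19 mm behind it; z points along the fingers, y is the line along which they close (so a half turn about z gives the same grasp; the last joint's range is limited). The gripper opens to 88 mm and grips with 3 to 60 N. Pads are 20 mm wide; open, the fingers measure 115 mm over their backs; the gripper's body (75 mm by 178 mm) begins 61 mm behind the grasp point.
Start: joints at [1.155, 0.423, 1.63, -0, 1.089, -0.019], TCP at [0.242, 0.576, 0.223] pointing down, gripper open.
Joint ranges: [-3, 3], [-0.9, 2.11], [0.09, 2.58], [-1.31, 4.45], [0.11, 2.69], [-2.54, 2.54]. Speed limits (rad/s): [2.39, 2.39, 3.01, 3.14, 3.14, 3.14].

### API

Orientations are given as a unit quaternion [w, x, y, z].
In Python, from station import move_pose, movel, movej, command_gripper, wait, inverse_kinematics, read_camera, camera_info, MotionError, job_done, get_time, get_joint_pos, get_qvel, get_effort, get_tcp_pos, get_ee_rot, get_ft_force, get_ft_torque, get_grip_width, get_finger_force gives the robot as it stands. Calls block until the motion is done:
- move_pose(position, orientation): joint-space move of the TCP to a pose.
- movel(position, frame=None, v=0.15, until_force=None): straight line of the TCP; frame=None keeps the orientation; v is the mean speed in m/s. With until_force (N) it stops when the force on the tool has changed by that much, and returns True; else False.
- movej(angles): joint-space move.
- command_gripper(opening): opening from 0.0 (shut) to 1.0 (fully open); the grip force is fixed at half the most; returns when the fingers have stopped.
- wait(seconds).
- inverse_kinematics(position, orientation): joint angles nearest the present ones, or None.
- read_camera(name): name is "scene" or "top" or "wrist"; returns the picture (420x560x3 uint8, red, green, blue); there is no depth.
- camera_info(name): a dict with "intrinsics" (3x3 intrinsics, pixels), "T" (4x4, takes a point from camera to world coordinates); the wrist camera has in their place "tool_from_camera" (4x4, takes a point from camera to tool coordinates, whose origin is the TCP and whose axes are the flange's). Camera axes: x right, y up, looking along -z (the intrinsics and any distortion apply to the point x, -y, -z); pixel columns grow to the right and rows downward; lengths in m; the calibration is good to about 2 mm. A picture is of the moment at which its call begins: read the wrist's pose just before it. camera_info takes no time and is no camera call.
A pose or a line that the arm cannot do raises MotionError and nothing moves.
- job_done(): hands the job in; it is judged then, once.
Readings, each from a call of its own:
- get_time(): time.
- get_joint_pos(): joint angles.
- get_qvel(): joint speeds.
- get_effort(): joint torques, N m.
- get_tcp_pos(): TCP position.
- get_ee_rot(): TCP orientation.
- get_ft_force(): force on the tool from outside, world axes, zero at the start.
- get_ft_torque(): the same for the moment, N m.
- get_grip_width(): opening from 0.0 (shut) to 1.0 (fully open).
- get_finger_force(): force on a finger pad.
Only numpy, scipy, OpenCV 4.12 (cv2) and the standard library are available. Lean on these libraries where they do the work, as an engineer would, in place of code of your own. Each camera call takes 0.05 s, during which the arm holds its last target. There are 200 camera calls.

## Working session

There is one attempt and no reset: what is moved stays moved. The work goes in short steps, each a Python script; the robot and the scene stay as the last script left them, time stands still between calls to the robot, and variables do not carry over. Pictures are saved under pics/ and viewed, at most 10 in all, crops included, and the job is handed in when it is done.

```bash
mkdir -p pics; ls; python3 - <<'E'
from station import *
import cv2,numpy as np
for n in("scene","top"):
    cv2.imwrite(f"pics/{n}0.png",cv2.resize(read_camera(n)[:,:,::-1],(800,600),interpolation=cv2.INTER_CUBIC))
    c=camera_info(n);print(n,{k:(np.round(v,4).tolist() if not isinstance(v,str) else v) for k,v in c.items()})
print(camera_info("wrist"),get_time(),get_ee_rot(),get_ft_force())
E
```

```text
pics
scene {'intrinsics': [[424.0794, 0.0, 276.7161], [0.0, 424.0794, 212.3655], [0.0, 0.0, 1.0]], 'T': [[0.424, -0.4489, 0.7866, 1.4884], [0.9053, 0.2333, -0.3549, -0.3992], [-0.0242, 0.8626, 0.5053, 0.7172], [0.0, 0.0, 0.0, 1.0]]}
top {'intrinsics': [[426.2996, 0.0, 279.062], [0.0, 426.2996, 207.7187], [0.0, 0.0, 1.0]], 'T': [[0.0102, 0.9954, -0.0948, 0.4376], [-0.9999, 0.0102, -0.0007, 0.0286], [0.0003, 0.0948, 0.9955, 1.2525], [0.0, 0.0, 0.0, 1.0]]}
{'intrinsics': array([[344.8518334 ,   0.        , 275.70291976],
       [  0.        , 344.8518334 , 205.74073971],
       [  0.        ,   0.        ,   1.        ]]), 'tool_from_camera': array([[ 3.33340414e-04,  9.70517537e-01,  2.41030286e-01,
         6.62674241e-02],
       [ 9.99999866e-01, -4.19228405e-04,  3.05057717e-04,
         1.20170733e-04],
       [ 3.97110607e-04,  2.41030152e-01, -9.70517546e-01,
        -1.62507421e-01],
       [ 0.00000000e+00,  0.00000000e+00,  0.00000000e+00,
         1.00000000e+00]])} 0.1 [-1.39595398e-04  1.97095434e-01  9.80384075e-01 -6.60491534e-04] [-1.06360728  0.21505749  0.24888902]
```

View pics/scene0.png

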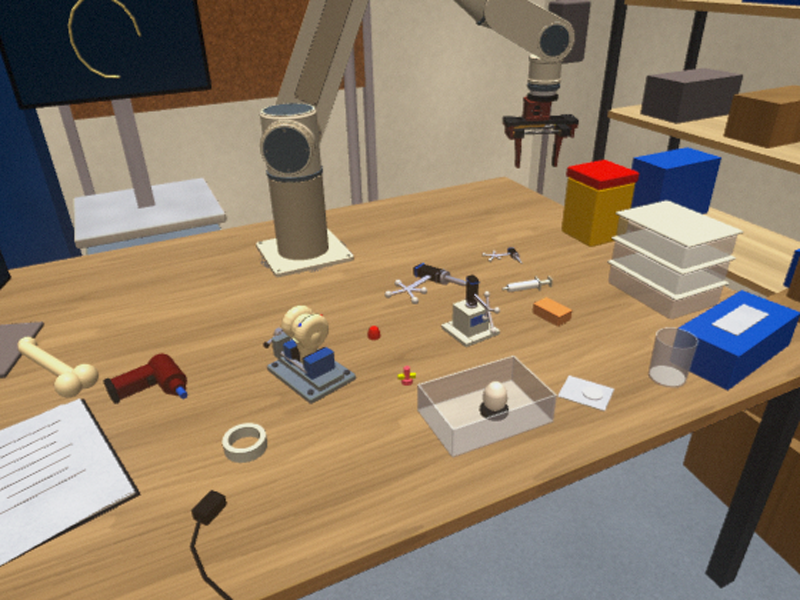

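View pics/top0.png

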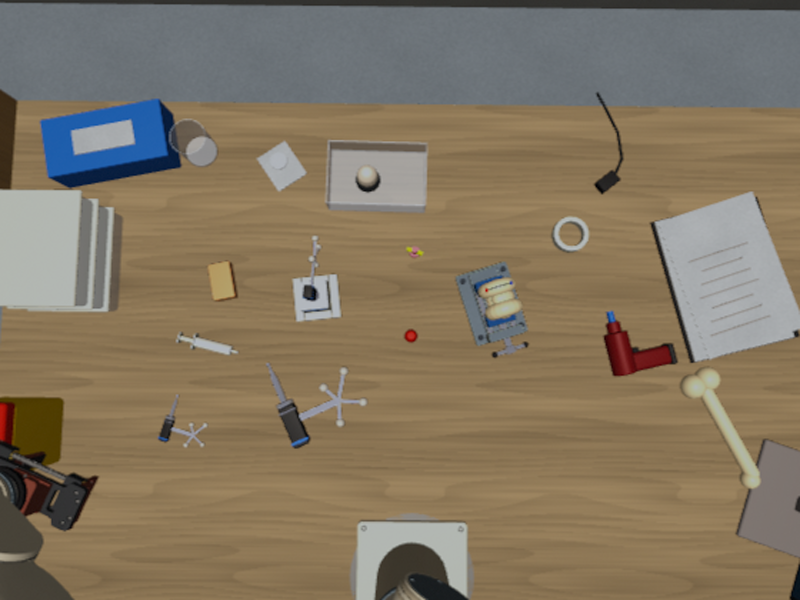

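The top view (800 px wide) shows the middle-sized pointer upright in its stand at about (316,297), with its frame pointing up the image. The vise is at (490,305), its bar at the bottom, so the marked condyle is the upper one at (497,288). I'll take wrist views of each next.

```bash
cat > h.py <<'E'
from station import *
import cv2,numpy as np
from scipy.spatial.transform import Rotation as R
def q2R(q): return R.from_quat(np.roll(np.asarray(q),-1)).as_matrix()
def Rq(M): return np.roll(R.from_matrix(M).as_quat(),1)
def down(yaw):  # tool z down, tool x axis along world yaw
    c,s=np.cos(yaw),np.sin(yaw)
    return np.array([[c,s,0],[s,-c,0],[0,0,-1.]])
def ray(T,K,u,v):
    d=T[:3,:3]@np.array([(u-K[0,2])/K[0,0],-(v-K[1,2])/K[1,1],-1.]);return T[:3,3],d
def onz(T,K,u,v,z):
    o,d=ray(T,K,u,v);return o+d*(z-o[2])/d[2]
def proj(T,K,p):
    q=T[:3,:3].T@(np.asarray(p)-T[:3,3]);return K[0,2]+K[0,0]*q[0]/-q[2],K[1,2]+K[1,1]*q[1]/q[2]
def wristT():
    T=np.eye(4);T[:3,:3]=q2R(get_ee_rot());T[:3,3]=get_tcp_pos()
    return T@camera_info("wrist")["tool_from_camera"]
E
python3 - <<'E'
from h import *
c=camera_info("top");T,K=c["T"],c["intrinsics"];s=.7
f=lambda u,v,z:print((u,v),np.round(onz(T,K,u*s,v*s,z),3))
f(310,294,.13);f(316,240,.13)
for p in((457,277),(503,263),(527,330),(481,345)):f(*p,.015)
f(497,288,.146)
print(get_time(),get_joint_pos())
a=down(get_joint_pos()[0]*0)
for n,p in(("stand",(.56,.20,.36)),("vise",(.56,-.14,.36))):
    print(n,[inverse_kinematics(p,Rq(down(y))) is not None for y in(0,np.pi,np.pi/2,-np.pi/2)])
E
```

```text
(310, 294) [0.548 0.194 0.13 ]
(316, 240) [0.649 0.185 0.13 ]
(457, 277) [ 0.597 -0.09   0.015]
(503, 263) [ 0.627 -0.184  0.015]
(527, 330) [ 0.49  -0.232  0.015]
(481, 345) [ 0.459 -0.138  0.015]
(497, 288) [ 0.561 -0.15   0.146]
0.1 [ 1.15500743e+00  4.23743103e-01  1.63060214e+00 -1.38811466e-05
  1.08859752e+00 -1.89936537e-02]
stand [True, True, True, False]
vise [True, True, True, False]
```

```bash
cat > look.py <<'E'
from h import *
import json
out={}
def shot(n,p,yaw):
    move_pose(p,Rq(down(yaw)));wait(.15)
    T=wristT();im=read_camera("wrist")
    cv2.imwrite(f"pics/{n}.png",im[:,:,::-1]);out[n]=T.tolist()
    print(n,get_time(),np.round(get_joint_pos(),2),np.round(get_ft_force(),2))
shot("w_stand",(.46,.19,.30),-.05)
shot("w_v1",(.49,-.08,.29),-.05)
shot("w_v2",(.49,-.22,.29),-.05)
json.dump(out,open("T.json","w"))
im=[cv2.imread(f"pics/{n}.png") for n in("w_v1","w_v2")]
cv2.imwrite("pics/w_both.png",cv2.resize(np.hstack(im),(800,300)))
E
python3 look.py
```

```text
w_stand 2.05 [0.37 0.14 1.83 0.   1.17 1.99] [0.7  0.   0.66]
w_v1 3.3083 [-0.18  0.15  1.84  0.    1.15  1.44] [ 0.09  0.13 -0.33]
w_v2 4.125 [-0.44  0.22  1.76  0.    1.17  1.18] [-0.15  0.69 -0.44]
```

View pics/w_stand.png

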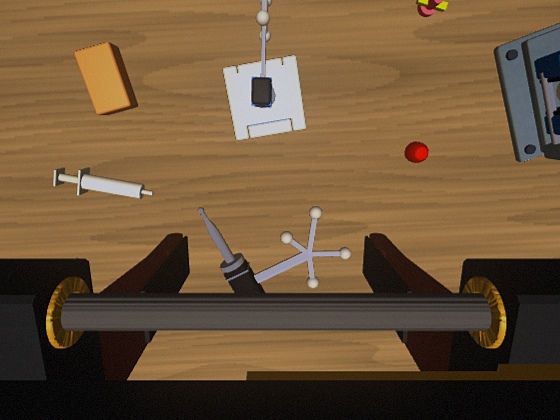

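View pics/w_both.png

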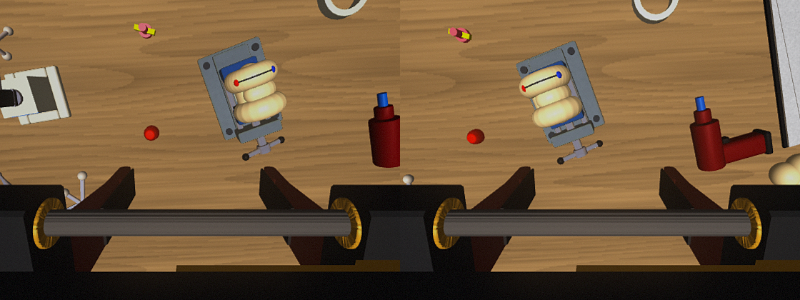

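The stand view shows the handle top at (262,92) with the frame pointing up and the stand around (264,97). In the vise views, the line runs from the red dot (left) to the blue dot (right). I'll enlarge these for exact pixels.

```bash
python3 - <<'E'
import cv2,numpy as np
def crop(n,x,y,w,h,s=4):
    return cv2.resize(cv2.imread(f"pics/{n}.png")[y:y+h,x:x+w],None,fx=s,fy=s,interpolation=cv2.INTER_CUBIC)
a=crop("w_v1",270,40,140,190,3);b=crop("w_v2",155,50,140,190,3)[:570];
cv2.imwrite("pics/c_v.png",np.hstack([np.vstack([crop("w_v1",310,75,100,75),crop("w_v2",160,80,100,75)]),crop("w_stand",210,0,100,150)]))
E
```

```text
(no output)
```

View pics/c_v.png

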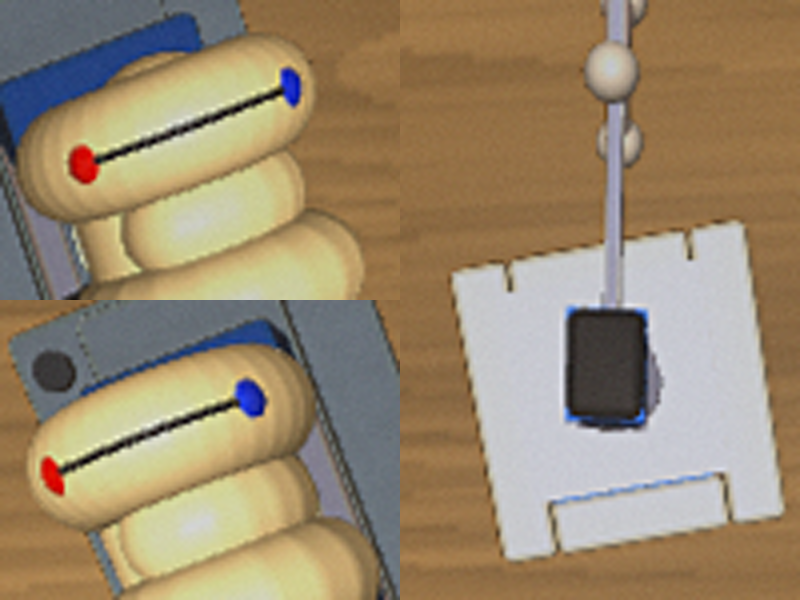

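```bash
python3 - <<'E'
from h import *
import json
O={k:np.array(v) for k,v in json.load(open("T.json")).items()};K=camera_info("wrist")["intrinsics"]
def tri(obs):
    A=np.zeros((3,3));b=np.zeros(3);L=[]
    for T,k,u,v in obs:
        o,d=ray(T,k,u,v);d/=np.linalg.norm(d);P=np.eye(3)-np.outer(d,d);A+=P;b+=P@o;L.append((o,P))
    x=np.linalg.solve(A,b);return x,[np.linalg.norm(P@(x-o)) for o,P in L]
c=camera_info("top");kt,Tt=c["intrinsics"],c["T"]
for n,a,b in(("red",(331,116),(173.25,124)),("blue",(382.5,96.75),(222.25,104.5))):
    x,r=tri([(O["w_v1"],K,*a),(O["w_v2"],K,*b)]);print(n,x,r,"in top800:",np.array(proj(Tt,kt,x))/.7)
S=O["w_stand"]
print("handle top",onz(S,K,261.75,91.5,.133))
a=onz(S,K,210+213/4,300/4,.092);b=onz(S,K,210+220/4,5/4,.092);print("frame yaw",np.arctan2(*(b-a)[1::-1]))
f=[onz(S,K,210+(x-400)/4,y/4,.012) for x,y in((452,272),(742,222),(783,515),(507,560))]
print("foot",np.mean(f,0),[np.linalg.norm(f[i]-f[i-1]) for i in range(4)])
# vise base corners in wrist views are from the 800x300 composite: x*1.4,y*1.4
g=[onz(O["w_v1"],K,x*1.4,y*1.4,.014) for x,y in((197,58),(260,38),(283,121),(225,141))]
print("vise",np.mean(g,0),np.round(g,3).tolist())
t=get_time();fs=[(wait(.02),get_ft_force())[1] for _ in range(20)];print("noise",np.mean(fs,0),np.std(fs,0),get_time()-t)
E
```

```text
red [ 0.55582758 -0.13054098  0.13805945] [np.float64(0.00014175686132871917), np.float64(0.00014175686132895566)] in top800: [485.61234764 291.10998532]
blue [ 0.57010038 -0.17542529  0.13841856] [np.float64(4.375304896851526e-05), np.float64(4.375304896844671e-05)] in top800: [509.98830026 283.62889515]
handle top [0.5502564  0.19912583 0.133     ]
frame yaw -0.08208868804058123
foot [0.55082217 0.19938023 0.012     ] [np.float64(0.08791218646248093), np.float64(0.08970173603285185), np.float64(0.08801010837208047), np.float64(0.08946282725989449)]
vise [ 0.54213875 -0.15852181  0.014     ] [[0.6, -0.084, 0.014], [0.627, -0.19, 0.014], [0.487, -0.232, 0.014], [0.455, -0.128, 0.014]]
noise [ 0.08274099 -0.24816928  0.02501636] [0.4341594  0.53048537 0.47132446] 0.3333000000000004
```

```bash
python3 - <<'E'
from h import *
S=(.5505,.1992);q=Rq(down(-.07))
move_pose((*S,.19),q); movel((*S,.084),v=.12)
command_gripper(0.0); print(get_time(),get_grip_width(),get_finger_force())
movel((*S,.20),v=.12); 
C=np.array([.5630,-.1530]);e=np.array([-.303,.953])
b=C-e*.0261
move_pose((*b,.285),Rq(down(.308))); wait(.2)
T=wristT();cv2.imwrite("pics/held.png",read_camera("wrist")[:,:,::-1])
cv2.imwrite("pics/held_s.png",cv2.resize(read_camera("scene")[180:300,150:290][:,:,::-1],None,fx=5,fy=5,interpolation=cv2.INTER_CUBIC))
K=camera_info("wrist")["intrinsics"];p=get_tcp_pos();print(get_time(),p,get_grip_width(),"tip px",proj(T,K,p-[0,0,.077]))
c=camera_info("scene");print("scene tip crop px",(np.array(proj(c["T"],c["intrinsics"],p-[0,0,.077]))-[150,180])*5, "blue",(np.array(proj(c["T"],c["intrinsics"],(.5701,-.1754,.1384)))-[150,180])*5)
E
```

```text
8.1667 0.2021204767314788 29.99830663204193
11.025 [ 0.57104433 -0.17717695  0.28486006] 0.20378250034704076 tip px (np.float64(276.88735154250986), np.float64(212.96243454546226))
scene tip crop px [281.41919384 113.27844902] blue [298.74953298 229.3823905 ]
```

View pics/held_s.png

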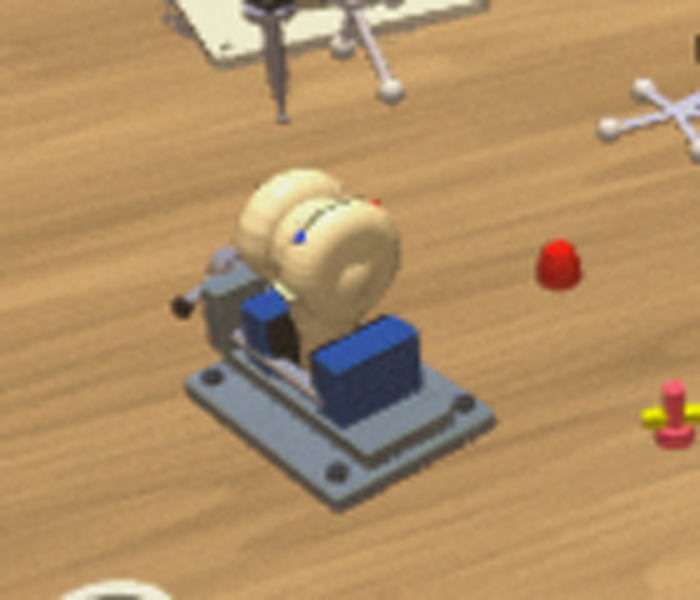

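View pics/held.png

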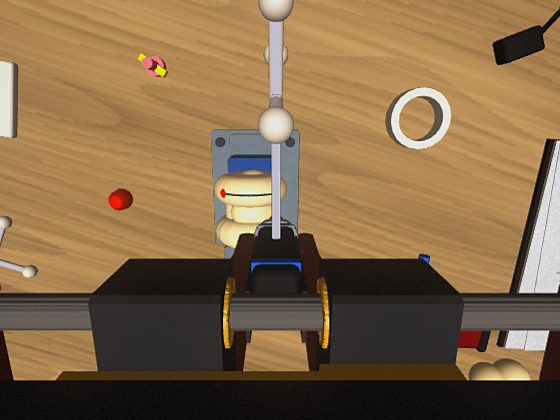

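The grip is firm (width 18 mm) and the pointer hangs upright. In the scene crop the tip at (283,119) and blue dot at (299,238) both sit about 1 px below prediction, so that is scene-camera bias and their relative position holds. Now the stroke, with force regulation.

```bash
cat > stroke.py <<'E'
from h import *
C=np.array([.5630,-.1530,.1115+.077]);e=np.array([-.303,.953,0]);z=np.array([0,0,1.]);r=.039
nrm=lambda t:e*np.sin(t)+z*np.cos(t)
def meas(n=10): return np.mean([(wait(.0167),get_ft_force())[1] for _ in range(n)],0)
t=-np.radians(42);p0=C+r*nrm(t)
movel(p0+z*.012,v=.12);wait(.3);F0=meas(25);print("base",F0.round(2),get_time())
Fn=lambda n=10:float((meas(n)-F0)@nrm(t))
goal=p0-z*.009
while True:
    hit=movel(goal,v=.008,until_force=2.2);f=Fn();print("down",hit,get_tcp_pos().round(4),round(f,2),get_time())
    if f>.9 or not hit: break
if f<.9: movel(p0+z*.05);raise SystemExit("no contact")
dz=get_tcp_pos()[2]-p0[2];rate=0;Ft=3.5
def go(v=.02): movel(C+r*nrm(t)+z*dz,v=v)
for i in range(4):
    f=Fn();dz+=np.clip(.6*(f-Ft)/7e3*np.cos(t),-3e-4,4e-4);go()
print("settled",f,dz)
log=[]
while t<np.radians(41.5):
    t+=.0015/r;dz+=rate;go()
    f=Fn()
    if f>6.5: f=Fn(4)
    c=np.clip(.6*(f-Ft)/7e3*np.cos(t),-5e-4,7e-4);dz+=c;rate=np.clip(rate+.2*c,-2e-4,2e-4)
    log.append((round(np.degrees(t)),round(f,1),round(dz*1e3,2)))
for i in range(3): f=Fn();dz+=np.clip(.6*(f-Ft)/7e3*np.cos(t),-3e-4,4e-4);go()
print(log,"end",f,get_time())
movel(get_tcp_pos()+z*.07,v=.12);print(get_time(),(meas()-F0).round(2))
E
python3 stroke.py
```

```text
base [-0.02  0.16 -0.88] 12.3583
down True [ 0.5711 -0.1784  0.2155] 3.06 14.15
settled 5.316173890174116 -0.0016485366056808097
[(-40, 5.7, np.float64(-1.51)), (-38, 4.5, np.float64(-1.41)), (-35, 3.9, np.float64(-1.34)), (-33, 3.2, np.float64(-1.31)), (-31, 3.0, np.float64(-1.31)), (-29, 2.7, np.float64(-1.33)), (-27, 2.6, np.float64(-1.38)), (-24, 2.7, np.float64(-1.43)), (-22, 2.9, np.float64(-1.48)), (-20, 3.0, np.float64(-1.53)), (-18, 3.2, np.float64(-1.57)), (-16, 3.2, np.float64(-1.62)), (-13, 3.4, np.float64(-1.66)), (-11, 4.0, np.float64(-1.65)), (-9, 3.8, np.float64(-1.64)), (-7, 3.7, np.float64(-1.64)), (-5, 3.2, np.float64(-1.68)), (-2, 3.3, np.float64(-1.71)), (0, 3.8, np.float64(-1.71)), (2, 3.2, np.float64(-1.75)), (4, 3.4, np.float64(-1.78)), (6, 3.6, np.float64(-1.79)), (9, 3.6, np.float64(-1.81)), (11, 3.9, np.float64(-1.79)), (13, 3.4, np.float64(-1.81)), (15, 3.3, np.float64(-1.84)), (17, 3.4, np.float64(-1.86)), (20, 3.5, np.float64(-1.88)), (22, 3.3, np.float64(-1.92)), (24, 3.0, np.float64(-1.98)), (26, 3.3, np.float64(-2.02)), (29, 3.6, np.float64(-2.04)), (31, 3.7, np.float64(-2.06)), (33, 3.1, np.float64(-2.11)), (35, 3.4, np.float64(-2.15)), (37, 3.4, np.float64(-2.19)), (40, 3.4, np.float64(-2.24)), (42, 3.5, np.float64(-2.27))] end 3.3892467003696884 32.9
33.6333 [-0.12  0.01 -0.37]
```

Contact held the whole way, between 2.6 and 5.7 N. Now I'll put the pointer back.

```bash
python3 - <<'E'
from h import *
S=(.5505,.1992);q=Rq(down(-.07))
p=get_tcp_pos();movel((p[0],p[1],.30),v=.15)
move_pose((*S,.20),q);wait(.15)
movel((*S,.155),v=.1)
print(get_tcp_pos(),movel((*S,.105),v=.04,until_force=6),get_tcp_pos(),get_ft_force().round(2))
print(movel((*S,.0835),v=.03,until_force=5),get_tcp_pos(),get_ft_force().round(2),get_time())
c=camera_info("scene");cv2.imwrite("pics/back.png",cv2.resize(read_camera("scene")[170:260,280:380][:,:,::-1],None,fx=6,fy=6,interpolation=cv2.INTER_CUBIC))
E
```

```text
[0.55069541 0.19913635 0.15503176] False [0.55068645 0.19926523 0.10526154] [ 0.22  0.71 -0.28]
True [0.55012584 0.19907303 0.08392494] [-0.78 -0.33  5.14] 38.1667
```

View pics/back.png

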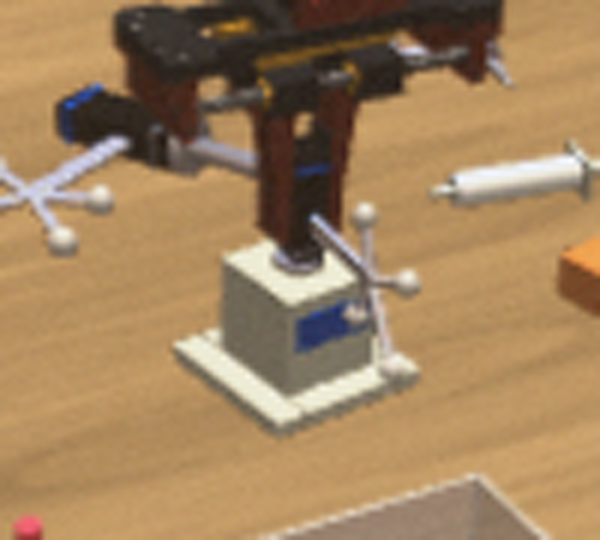

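The collar sits on the block at about (298,258), upright and touching at the expected height. I'll release it and retreat.

```bash
python3 - <<'E'
from h import *
command_gripper(0.6);wait(.2);p=get_tcp_pos();print(get_finger_force())
movel((p[0],p[1],.25),v=.12);wait(.3)
cv2.imwrite("pics/fin.png",cv2.resize(read_camera("scene")[170:260,280:380][:,:,::-1],None,fx=6,fy=6,interpolation=cv2.INTER_CUBIC));print(get_time())
E
```

```text
0.0
41.025
```

View pics/fin.png

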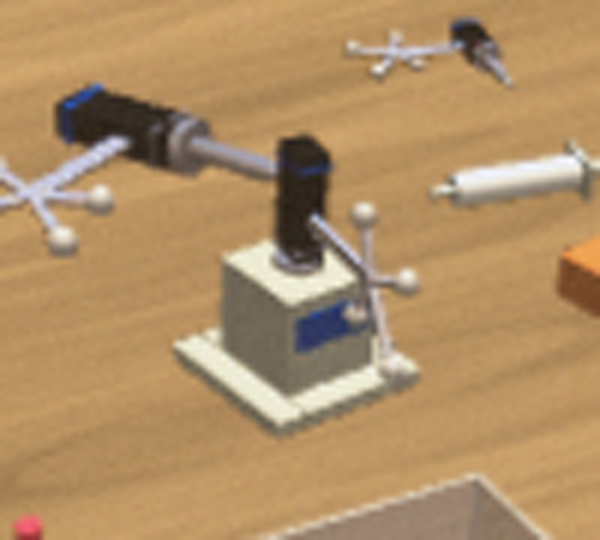

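The pointer stands upright with its collar on the block at (298,260), and the gripper is clear of it.

```bash
python3 -c "
from station import *
print(job_done())"
```

```text
the job is handed in; nothing more can be done
None
```

I traced the condyle from the blue dot to the red dot in one stroke, with measured force between 2.6 and 5.7 N. The pointer is back upright and released in its stand, and I handed the job in at about 41 s; no verdict came back.

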